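# Fix the bench pin in its bracket with a sprung quarter-turn thumbscrew

## Robot

A 6-joint arm with a two-finger parallel gripper is mounted at the origin on the work surface. World frame = base frame: x ahead of the robot, y to its left, z up, the work surface at z = 0. Lengths are in m, angles in rad, forces in N, time in s.
With the tool pointing down it reaches from about 0.325 to 0.9 m from the base axis. Payload 3.5 kg.
Tool frame: the origin (TCP) lies on the centre line of the jaws, within the pads' length; the fingertips stand 17 mm ahead of it and the grasp point (between the pads) lies 2 mm behind it; z points along the fingers, y is the line along which they close (so a half turn about z gives the same grasp; the last joint's range is limited). The gripper opens to 85 mm and grips with 20 to 120 N. Pads are 22 mm wide; open, the fingers measure 114 mm over their backs; the gripper's body (76 mm by 85 mm) begins 54 mm behind the grasp point. The pads swing forward as they close: fully open they stand 13 mm farther back than shut.
Start: joints at [-1.438, 0.276, -0.026, 1.268, 0, 1.467], TCP at [0.146, -0.608, 0.248] pointing down, gripper open.
Joint ranges: [-3.12, 3.12], [-0.85, 1.88], [-1.08, 1.24], [-1.95, 2.15], [-1.57, 1.53], [-3.14, 3.14]. Speed limits (rad/s): [2.57, 2.57, 3.14, 3.14, 3.14, 3.14].

## Interface

Orientations are given as a unit quaternion [w, x, y, z].
In Python, from rig import bot gives the robot as it stands.
- The arm moves only by the tool step_arm, never from a script. Its argument "series" is a list of rows, each a list of 7 numbers: the shift along the tool's x, y, z in m, then the turn, a rotation vector about the tool's x, y, z in rad, then the closure, from -1 (fully open) to 1 (shut), so that 0 is half open. In form: [[x, y, z, ax, ay, az, jaw], ...]. A call has 1 to 20 rows; each row shifts and turns the commanded pose from where the row before left it, along the tool's axes as they then stand; what a row does not reach is not made up. A row lasts 1/8 s, in which the tool goes at most 62.5 mm and 10.7 degrees, less where a joint would pass 70% of its speed; a pose out of reach is approached as far as the arm can. A call with a gripper value outside its range is refused whole. The fingers move at their own pace and stop on an object; the grip force is fixed at half the most. Time passes only in rows, so rows that do not move let the fingers close. It gives the time, the measured TCP pose, the force, the opening and the grip force at its end, in the units of the state.
- bot.state(): the state, without advancing time (a new reading comes with each control period).
- bot.grab_frame(name): name is "scene" or "side" or "wrist"; returns a dict with "frame" (480x640x3 uint8, red, green, blue), "fx", "fy", "cx", "cy" (pixels), "view" (4x4, takes a point from world to camera coordinates). Camera axes: x right, y down, z forward; pixel columns grow to the right and rows downward; lengths in m; the calibration is good to about 2 mm. A picture is of the moment at which its call begins. There is no depth.
- bot.job_done(): hands the job in; it is judged then, once.
Trained networks look in the newest picture that a camera, given by its name, has taken for a name from the list of things; names that differ only in an ending like _2 or _b are one class to them, and where a whole thing is asked for, a point or a joint stands for the part that bears it (a point fixed in the world has none). Each returns a list of dicts, best first, with "conf" (0 to 1); they miss things now and then, are a little off and sometimes report something else, mostly with a low value. They report only what shows in the picture. A call takes as long as a camera call. They do not tell look-alikes from the thing itself.
- bot.boxes_of(thing, camera): "extent" ([left, top, right, bottom] in pixels, round what is visible of it).
The state is a dict: "t": time; "q": joint angles; "qvel": joint speeds; "tau": joint torques, N m; "tool_pos": TCP position; "tool_rot": TCP orientation; "wrist_force": force on the tool from outside, world axes, zero at the start; "torque": the same for the moment, N m; "opening": finger opening in m; "grasp_force": force on a finger pad.
Only numpy, scipy, OpenCV 4.12 (cv2) and the standard library are available. Lean on these libraries where they do the work, as an engineer would, in place of code of your own. Each camera call takes 0.05 s, during which the arm holds its last target. There are 200 camera calls.

## Task

Fit the wooden bench pin into the blue bracket, tongue first, sliding it gently home against the orange stop so that the two slots line up. Then put the red-headed thumbscrew down through both slots, press it down against its spring and give it about a quarter turn so that it stays locked, and let go. Never push the pin harder than 20 N or the screw harder than 30 N, and leave the other things on the bench alone.

Things in the scene. Friction and masses are not known exactly. Their poses are not given: they have to be found in the camera images.
- bracket: Blue steel bench bracket fixed to the table. Origin: on the table under the nominal place of its slot; x along the channel, away from its mouth; z up. Channel open above, 36 mm wide, walls 36 mm high from x = -30 to 65 mm, flared mouth to x = -41. Floor 24 mm above the table; before the mouth a dark support, 26 mm wide, same height, reaches to x = -110.
- slot_nominal (a point): Nominal centre of the slot in the silver plate in the channel (plate top 23.6 mm, underside 18 mm above the table, hollow below; slot 19 mm along the bracket's y, 8 mm along x). Plate and orange stop are one piece, clamped tight at an unmeasured setting within 12 mm of nominal along x: feel for it with the pin. This point does not move with the setting.
- stop_nominal (a point): Nominal middle of the orange stop's face towards the mouth, 40 mm beyond the slot in x, 31 mm above the table. The true face is off by the same unmeasured setting, up to 12 mm either way along x. Stop block 20 mm tall, top 38 mm above the table.
- pin: Loose light-wood bench pin, 165 mm long, 14 mm thick, about 90 g, lying flat. Origin: underside, on the middle line, at a good grip place; x towards the tongue, z up. The 46 mm wide front part runs from x = -45 (V notch) to 18 mm, the 34 mm wide tongue from x = 18 to 120. With the tongue's end on the orange stop, its slot lies exactly over the plate's slot.
- pin_hole (a point): Centre of the slot in the pin, at its top face (80 mm ahead of the pin's origin, 14 mm up). The slot goes right through, 21 mm along the pin's y, 9 mm along its x.
- screw: Loose brass thumbscrew with a red tab, upright in the dark block, about 70 g. Origin: its tip, z up. Cone 0 to 5 mm, lugs 5 to 9, stem 7 mm thick, 24 mm disc at z = 36 to 39, red tab z = 39 to 63 mm, 26 mm long along x, 9 mm thick along y. Sprung steel washer, 26 mm across, underside at z = 27.5 mm when free; slides up to 6 mm up the stem (5.5 N to start, then 0.9 N per mm).
- screw_lugs (a point): Top centre of the two lugs, 9 mm above the tip: 16 mm over all along the screw's x, 6 mm along y, 4 mm tall. They pass the slots with the screw's x along the bracket's y. They clear the plate below when the tip is under 8 mm above the table (7.5 to 11 N push; washer bottoms at 5 mm); turned there 60 to 90 degrees either way, they catch, and the spring holds the tip about 9 mm above the table.
- screw_tab (a point): Grip point on the red tab, on the screw's axis 60 mm above its tip.
- screwblock: Dark wooden block fixed to the table, 56 x 56 x 34 mm, with a 19 mm hole down its middle in which the screw stands, its washer resting on the top. Origin: centre of its underside.
- wineglass: stemmed wine glass, 180 mm tall, foot 68 mm across; origin centre of its underside; leave alone
- pliers: green-handled pliers lying flat, 115 mm long; origin at the pivot, on the table, x to the jaws; leave alone
- goldring: gold finger ring lying flat, 23 mm across, 8 mm high; origin centre of its underside; leave alone
- beadjar: orange jar with metal cap, 52 mm across, 70 mm tall; origin centre of its underside; leave alone
- ringcone: wooden ring cone on a 64 mm disc, 87 mm tall; origin centre of its underside; leave alone
- hammer: small hammer lying flat, 200 mm long; x points from handle to head; leave alone
There are look-alikes about, which are no part of the job. Leave any pink or purple look-alike of the pin alone. There is more than one size of the bracket; the job needs the smaller.

How it is judged:
On the way, in this order (a step that is already met when the one before it is completed fails the run):
1. the pin lies in the bracket's channel with its slot over the plate (x of pin_hole in the frame of bracket between -0.015 and 0.015 m and y of pin_hole in the frame of bracket between -0.0035 and 0.0035 m and z of pin_hole in the frame of bracket between 0.0345 and 0.041 m and angle between the x axis of pin and the x axis of bracket, either way round below 0.09 rad), for 0.2 s.
2. the thumbscrew is through both slots (all of step 1 and z of screw in the frame of bracket between 0 and 0.0115 m and horizontal distance between screw and pin_hole below 0.0035 m and angle between screw's own z axis and vertical below 0.15 rad), for 0.1 s.
3. the thumbscrew is turned with its lugs under the plate (all of step 2 and angle between the x axis of screw and the x axis of bracket, either way round below 0.7 rad), for 0.2 s.
At the end, for the whole second after the job is handed in: Pin flat in the channel (slot within 15 mm of nominal along it, 3.5 mm across, 0.09 rad); screw upright (0.15 rad) through both slots, tip under 11.5 mm above the table, within 3.5 mm of the pin's slot, lugs within 0.7 rad of the channel direction; both released, at rest (all of step 3 and linear speed of each of screw, pin below 0.02 m/s and angular speed of screw below 0.2 rad/s); the robot touches nothing.
It fails at once if the pin is forced against the bracket (over 20 N) (contact force between pin and bracket above 20 N).
It fails at once if the screw is forced against the bracket (over 30 N) (contact force between screw and bracket above 30 N).
It fails at once if a bystander is moved more than 20 mm or the glass tips (distance of any of wineglass, pliers, goldring, beadjar, ringcone, hammer from where it was at the start of the episode above 0.02 m or angle between wineglass's own z axis and vertical above 0.3 rad).
It also fails if it takes over 72 s, if anything falls off the work surface, if the arm or the gripper's body presses on something with over 40 N, if the wrist force passes 120 N, or if a joint passes its speed limit or range.

## Working session

There is one attempt and no reset: what is moved stays moved. The work goes in short steps, Python scripts to look and compute and a tool call to move; the robot and the scene stay as the last step left them, time stands still between calls to the robot, and variables do not carry over. Pictures are saved under pics/ and viewed, at most 10 in all, crops included, and the job is handed in when it is done.

Besides the shell and the picture viewer there is one more tool, called after "Request:" as a command line: name --pt "numbers of a row" for each row, then --argument value for the rest. step_arm: Moves the arm, as the interface text tells. Its arguments: {"type":"object","properties":{"series":{"type":"array","items":{"type":"array","items":{"type":"number"}}}},"required":["series"]}

```bash
mkdir -p pics; ls
python3 - <<'E'
from rig import bot
import cv2
s=bot.state();print({k:s[k] for k in('t','tool_pos','tool_rot','opening','wrist_force')})
for c in('scene','side'):
    f=bot.grab_frame(c);cv2.imwrite(f'pics/{c}0.png',f['frame'][:,:,::-1])
    print(c,f['fx'],f['cx'],f['cy'],f['view'].round(4).tolist() if hasattr(f['view'],'round') else f['view'])
    for n in('bracket','pin','screw','screwblock'):
        print(n,[([round(v) for v in d['extent']],round(d['conf'],2)) for d in bot.boxes_of(n,c)][:4])
E
```

```text
pics
{'t': 0.0, 'tool_pos': array([ 0.14591191, -0.60698398,  0.24712821]), 'tool_rot': array([-1.11132395e-03,  9.93056562e-01,  1.17632601e-01, -2.05056114e-05]), 'opening': 0.08549897508352783, 'wrist_force': array([ 0.08666041,  0.00118582, -0.60053249])}
scene 535.9647899385029 316.97162156687847 232.54978692885177 [[0.4055, 0.9141, 0.0002, -0.2128], [0.6912, -0.3065, -0.6544, -0.3044], [-0.5981, 0.2656, -0.7561, 1.5206], [0.0, 0.0, 0.0, 1.0]]
bracket [([319, 246, 378, 320], 0.83), ([144, 174, 204, 261], 0.75)]
pin [([320, 158, 381, 192], 0.84), ([400, 186, 434, 242], 0.62), ([226, 244, 298, 292], 0.61)]
screw [([158, 270, 173, 291], 0.53)]
screwblock [([153, 273, 187, 308], 0.77)]
side 581.5189492924875 319.1419051724508 245.93400431121307 [[0.8604, 0.5096, -0.0076, -0.4581], [0.3523, -0.6056, -0.7135, -0.1545], [-0.3682, 0.6112, -0.7006, 1.5312], [0.0, 0.0, 0.0, 1.0]]
bracket [([124, 255, 214, 338], 0.93), ([337, 172, 391, 212], 0.62)]
pin [([337, 171, 393, 209], 0.78), ([242, 273, 319, 302], 0.76), ([252, 178, 316, 195], 0.57)]
screw [([210, 330, 223, 351], 0.75)]
screwblock [([197, 337, 237, 368], 0.93)]
```

Run:
```python
import cv2
a=cv2.imread('pics/scene0.png')[140:340,130:450];b=cv2.imread('pics/side0.png')[150:390,100:420]
r=lambda i:cv2.resize(i,None,fx=2.5,fy=2.5,interpolation=cv2.INTER_CUBIC)
cv2.imwrite('pics/sceneA.png',r(a));cv2.imwrite('pics/sideA.png',r(b))
```

```text
(no output)
```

View pics/sceneA.png

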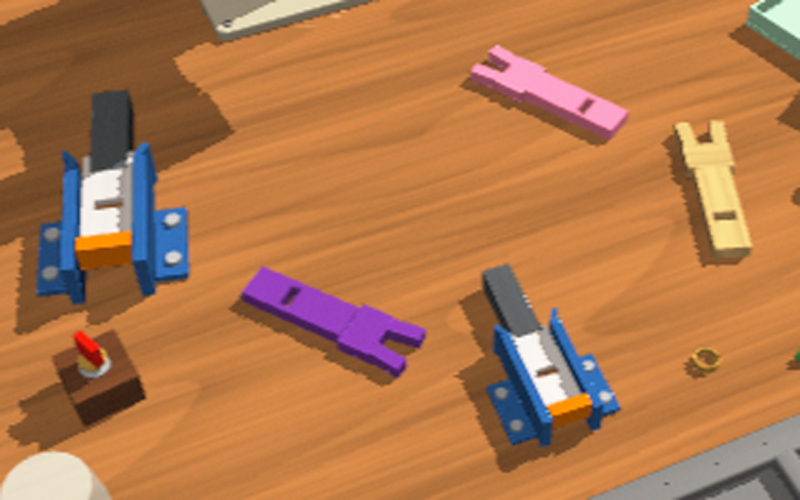

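View pics/sideA.png

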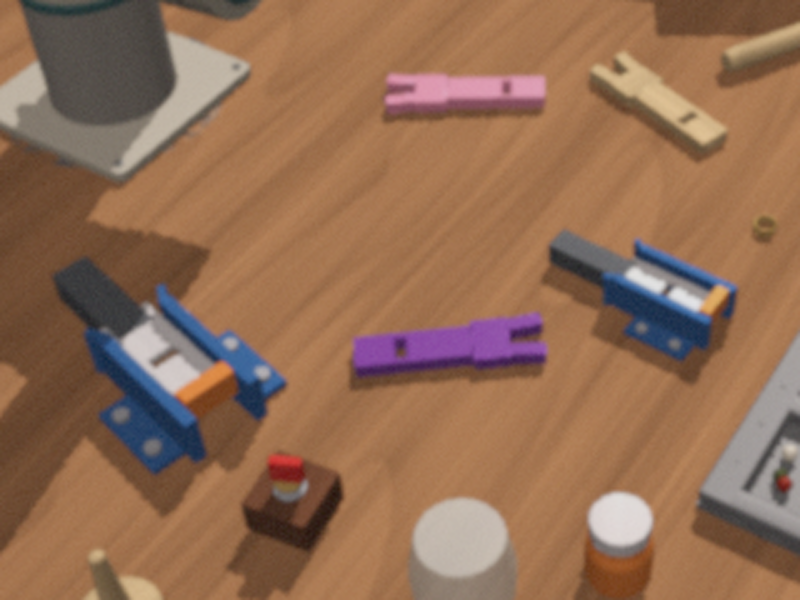

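The scene crop shows two brackets: one on the left at full-image pixel ~(173,220) and one on the right at ~(348,287). Three pins also show: light wood at (415,212), pink at (350,176) and purple at (263,268). The screw stands in its block at (166,285). The light-wood pin is the one meant, and the right-hand bracket looks smaller, so I'll check the sizes in numbers.

```bash
cat > h.py <<'E'
import numpy as np,cv2
from rig import bot
def P(f): return np.diag([1,1,1])@np.array([[f['fx'],0,f['cx']],[0,f['fy'],f['cy']],[0,0,1]])@np.array(f['view'])[:3]
def tri(f,g,p,q):
    X=cv2.triangulatePoints(P(f),P(g),np.array(p,float).reshape(2,1),np.array(q,float).reshape(2,1)).ravel();return X[:3]/X[3]
def plane(f,p,z):
    V=np.array(f['view']);R=V[:3,:3];c=-R.T@V[:3,3]
    d=R.T@np.array([(p[0]-f['cx'])/f['fx'],(p[1]-f['cy'])/f['fy'],1]);return c+d*(z-c[2])/d[2]
def proj(f,X):
    x=P(f)@np.r_[X,1];return x[:2]/x[2]
E
python3 - <<'E'
from h import *
f=bot.grab_frame('scene');g=bot.grab_frame('side')
A=lambda u,v:(u/2.5+130,v/2.5+140);B=lambda u,v:(u/2.5+100,v/2.5+150)
for n,a,b,z in [('Rslot',(546,371),(669,289),.0236),('Rsup',(497,268),(555,240),.024),('Lslot',(108,204),(162,356),.0236),('Lsup',(111,93),(72,272),.024),
 ('pinslot',(725,216),(689,118),.014),('pinend',(730,249),(716,135),.014),('notchL',(685,124),(598,68),.014),('notchR',(717,123),(626,56),.014),('tab',(86,343),(287,460),.09),
 ('Rstoptop',(570,402),(717,296),.038),('Lstoptop',(104,240),(205,378),.038)]:
    print(n,tri(f,g,A(*a),B(*b)).round(4),plane(f,A(*a),z).round(4)[:2],plane(g,B(*b),z).round(4)[:2])
E
```

```text
Rslot [0.6456 0.0181 0.0276] [0.6413 0.0204] [0.6453 0.0205]
Rsup [0.5209 0.0308 0.0168] [0.5235 0.0294] [0.5267 0.0228]
Lslot [ 0.3126 -0.2697  0.0294] [ 0.3064 -0.2694] [ 0.3086 -0.2667]
Lsup [ 0.1712 -0.2317  0.0286] [ 0.1601 -0.2299] [ 0.1714 -0.2315]
pinslot [0.5488 0.2517 0.0157] [0.5455 0.2539] [0.5495 0.2519]
pinend [0.5889 0.2313 0.0237] [0.5821 0.2371] [0.5848 0.2417]
notchL [0.4278 0.2788 0.0148] [0.424  0.2811] [0.4296 0.2775]
notchR [0.4483 0.3017 0.0242] [0.4356 0.3109] [0.4453 0.3105]
tab [ 0.4954 -0.3247  0.071 ] [ 0.5099 -0.3241] [ 0.5072 -0.3352]
Rstoptop [0.6919 0.016  0.0457] [0.6854 0.0197] [0.6908 0.0214]
Lstoptop [ 0.3775 -0.2843  0.0545] [ 0.3617 -0.2838] [ 0.3664 -0.2752]
```

The right bracket's slot-to-support-end distance is about 122 mm (nominal 110 ± 12) and the left one's is about 147 mm, so the right bracket is the smaller one. The light-wood pin's slot-to-end distance is 39 mm, against 40 mm given. Next I need the wrist camera's place in the tool frame.

```bash
cat >> h.py <<'E'
from scipy.spatial.transform import Rotation as Ro
def tool():
    s=bot.state();w,x,y,z=s['tool_rot'];return np.array(s['tool_pos']),Ro.from_quat([x,y,z,w]).as_matrix()
E
python3 - <<'E'
from h import *
f=bot.grab_frame('wrist');p,R=tool();V=np.array(f['view']);c=-V[:3,:3].T@V[:3,3]
print('cam in tool',R.T@(c-p),'\naxes',(R.T@V[:3,:3].T).round(3),f['fx'],f['cx'],f['cy'])
print(R.round(3));s=np.array([.5,-.25,.25])
print('to via',R.T@(s-p),'via to pin',R.T@(np.array([.49,.27,.25])-s))
for n in ('wineglass','beadjar','ringcone','hammer'):
  for c in('scene','side'):
    g=bot.grab_frame(c);b=bot.boxes_of(n,c)
    if b: e=b[0]['extent'];print(n,c,round(b[0]['conf'],2),[plane(g,((e[0]+e[2])/2,e[3]),0.01).round(3)[:2]])
E
```

```text
cam in tool [ 0.07774333 -0.00013224 -0.12584484] 
axes [[-0.    -0.954 -0.301]
 [ 1.    -0.001  0.001]
 [-0.001 -0.301  0.954]] 415.0105125434881 320.27135192291786 244.41847214828508
[[ 0.972  0.234  0.   ]
 [ 0.234 -0.972 -0.   ]
 [-0.     0.    -1.   ]]
to via [ 0.42777751 -0.26514175 -0.00168255] via to pin [ 1.11776704e-01 -5.07942874e-01 -7.06709254e-05]
wineglass scene 0.91 [array([ 0.722, -0.404])]
wineglass side 0.93 [array([ 0.704, -0.405])]
beadjar scene 0.86 [array([ 0.762, -0.252])]
beadjar side 0.93 [array([ 0.755, -0.273])]
ringcone scene 0.62 [array([ 0.701, -0.008])]
ringcone side 0.57 [array([ 0.484, -0.323])]
hammer scene 0.82 [array([0.644, 0.404])]
hammer side 0.77 [array([0.623, 0.398])]
```

Request:
step_arm --pt "0.0475 -0.0295 0 0 0 0 -1" --pt "0.0475 -0.0295 0 0 0 0 -1" --pt "0.0475 -0.0295 0 0 0 0 -1" --pt "0.0475 -0.0295 0 0 0 0 -1" --pt "0.0475 -0.0295 0 0 0 0 -1" --pt "0.0475 -0.0295 0 0 0 0 -1" --pt "0.0475 -0.0295 0 0 0 0 -1" --pt "0.0475 -0.0295 0 0 0 0 -1" --pt "0.0475 -0.0295 0 0 0 0 -1" --pt "0.01 -0.046 0 0 0 0 -1" --pt "0.01 -0.046 0 0 0 0 -1" --pt "0.01 -0.046 0 0 0 0 -1" --pt "0.01 -0.046 0 0 0 0 -1" --pt "0.01 -0.046 0 0 0 0 -1" --pt "0.01 -0.046 0 0 0 0 -1" --pt "0.01 -0.046 0 0 0 0 -1" --pt "0.01 -0.046 0 0 0 0 -1" --pt "0.01 -0.046 0 0 0 0 -1" --pt "0.01 -0.046 0 0 0 0 -1" --pt "0.01 -0.046 0 0 0 0 -1"

```text
t: 3.95
tool_pos: [0.4984, 0.23, 0.2491]
tool_rot: [-0.016, 0.989, 0.149, -0.003]
wrist_force: [0.5, -0.5, -0.5]
opening: 0.0853
grasp_force: 0.0
```

Request:
step_arm --pt "0 0 0 0 0 -0.182 -1" --pt "0 0 0 0 0 -0.182 -1" --pt "0 0 0 0 0 -0.182 -1" --pt "0 0 0 0 0 -0.182 -1" --pt "0 0 0 0 0 -0.182 -1" --pt "0 0 0 0 0 -0.182 -1" --pt "0 0 0 0 0 -0.182 -1" --pt "0 0 0 0 0 -0.182 -1" --pt "0 0 0 0 0 -0.182 -1" --pt "0 0 0 0 0 -0.182 -1" --pt "0 0 0 0 0 -0.182 -1" --pt "0 0 0 0 0 -0.182 -1" --pt "0 0 0 0 0 -0.182 -1" --pt "0 0 0 0 0 -0.182 -1"

```text
t: 5.7
tool_pos: [0.4989, 0.2283, 0.249]
tool_rot: [-0.007, 0.145, 0.989, 0.014]
wrist_force: [0.4, 0.2, 1.1]
opening: 0.0854
grasp_force: 0.0
```

Run:
```python
from h import *
f=bot.grab_frame('wrist');cv2.imwrite('pics/w1.png',f['frame'][:,:,::-1]);print(bot.boxes_of('pin','wrist'));p,R=tool();print(p,R.round(3),bot.state()['t'],bot.state()['q'])
```

```text
[{'extent': [0.0, 309.7, 57.5, 383.5], 'conf': 0.86}, {'extent': [134.0, 0.4, 283.7, 101.8], 'conf': 0.8}]
[0.49883864 0.22831277 0.24898685] [[-0.956  0.293 -0.01 ]
 [ 0.293  0.956  0.03 ]
 [ 0.018  0.026 -1.   ]] 5.8 [ 0.29561519  0.13958615 -0.19500128  1.23668763  0.03130855  0.59276152]
```

View pics/w1.png

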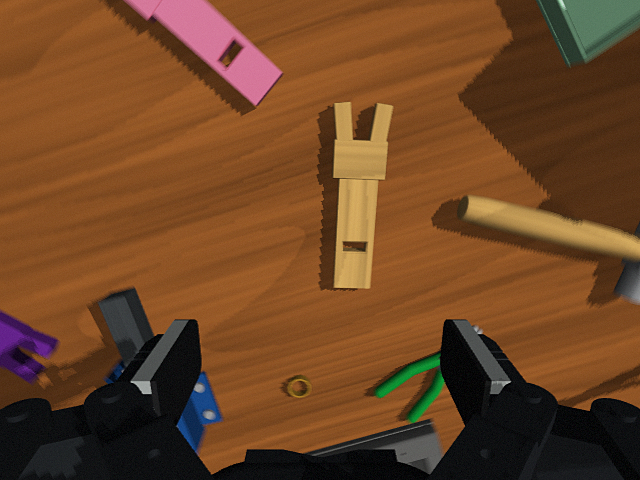

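The wrist picture shows the light-wood pin (tongue end at (335–370, 289), slot at (355,246), notch tips at row 102). The pink pin is at upper left, the small bracket at lower left and the ring at (298,387). This is the right pin: it has the light-wood colour and the given shape.

```bash
cat >> h.py <<'E'
from scipy.optimize import least_squares
def fit2(M,W):
    r=least_squares(lambda s:((M@np.array([[np.cos(s[2]),np.sin(s[2])],[-np.sin(s[2]),np.cos(s[2])]])+s[:2])-W).ravel(),[*W.mean(0),0] if 1 else 0);return r.x,r.fun.reshape(-1,2)
def delta(tp,yaw):
    "shift in present tool axes and rotvec in tool axes to reach pos tp with tool pointing down, tool x at yaw"
    p,R=tool();T=np.array([[np.cos(yaw),np.sin(yaw),0],[np.sin(yaw),-np.cos(yaw),0],[0,0,-1]]).reshape(3,3)
    return (R.T@(np.array(tp)-p)).round(4),Ro.from_matrix(R.T@T).as_rotvec().round(3)
E
python3 - <<'E'
from h import *
f=bot.grab_frame('wrist')
px=[(335,289),(370,289),(334,178),(386,179),(363.5,102.5),(355,246)]
M=np.array([(120,-17),(120,17),(18,-23),(18,23),(-45,0),(80,0)])/1000
W=np.array([plane(f,q,.014)[:2] for q in px]);s,e=fit2(M,W);print(s,(e*1000).round(1).tolist())
o=s[:2];y=s[2]+np.pi
print('hover .08',delta([*o,.08],y))
# bracket
for q in ((103,299),(134,288)): print(plane(f,q,.024).round(4))
E
```

```text
[ 0.46931108  0.28015394 -0.33183025] [[-1.7, 0.3], [-0.6, 0.9], [0.0, -0.9], [0.7, -0.6], [0.5, 0.3], [1.1, -0.1]]
hover .08 (array([0.0405, 0.0364, 0.1707]), array([ 0.025, -0.018,  0.032]))
[0.5201 0.0213 0.024 ]
[0.5187 0.0523 0.024 ]
```

Request:
step_arm --pt "0.0068 0.006 0.028 0 0 0 -1" --pt "0.0068 0.006 0.028 0 0 0 -1" --pt "0.0068 0.006 0.028 0 0 0 -1" --pt "0.0068 0.006 0.028 0 0 0 -1" --pt "0.0068 0.006 0.028 0 0 0 -1" --pt "0.0065 0.0064 0.03 0 0 0 -1" --pt "0 0 0 0.025 -0.018 0.032 -1" --pt "0 0 0 0 0 0 -1"

```text
t: 6.85
tool_pos: [0.4687, 0.2805, 0.0803]
tool_rot: [-0.0, 0.164, 0.986, 0.0]
wrist_force: [-0.3, 0.4, 1.1]
opening: 0.0854
grasp_force: 0.0
```

Run:
```python
from h import *
print(delta([.4693,.2802,.020],np.pi-.332),tool()[0])
```

```text
(array([-0.0007, -0.    ,  0.0603]), array([ 0.   , -0.001,  0.002])) [0.46866197 0.28046083 0.08031949]
```

Request:
step_arm --pt "-0.0007 0 0.02 0 0 0 -1" --pt "0 0 0.02 0 0 0 -1" --pt "0 0 0.02 0 0 0 -1" --pt "0 0 0 0 0 0 -1" --pt "0 0 0 0 0 0 1" --pt "0 0 0 0 0 0 1" --pt "0 0 0 0 0 0 1" --pt "0 0 0 0 0 0 1" --pt "0 0 0 0 0 0 1" --pt "0 0 0 0 0 0 1"

```text
t: 8.1
tool_pos: [0.4708, 0.2805, 0.0224]
tool_rot: [0.001, 0.164, 0.987, 0.001]
wrist_force: [-0.3, 0.8, 5.8]
opening: 0.0438
grasp_force: 61.5
```

Request:
step_arm --pt "0 0 -0.03 0 0 0 1" --pt "0 0 -0.05 0 0 0 1" --pt "-0.04 -0.0254 -0.03 0 0 0 1" --pt "-0.04 -0.0254 -0.03 0 0 0 1" --pt "-0.04 -0.0254 -0.03 0 0 0 1" --pt "-0.04 -0.0254 -0.03 0 0 0 1" --pt "-0.04 -0.0254 -0.03 0 0 0 1" --pt "-0.04 -0.0254 0 0 0 0 1" --pt "-0.04 -0.0254 0 0 0 0 1" --pt "0 0 0 0 0 -0.166 1" --pt "0 0 0 0 0 -0.166 1" --pt "0 0 0 0 0 0 1" --pt "0 0 0 0 0 0 1"

```text
t: 9.72
tool_pos: [0.6769, 0.0214, 0.2506]
tool_rot: [-0.0, -0.001, 1.0, 0.0]
wrist_force: [-0.2, 0.4, -1.0]
opening: 0.0441
grasp_force: 61.6
```

Run:
```python
from h import *
f=bot.grab_frame('wrist');cv2.imwrite('pics/w2.png',f['frame'][:,:,::-1]);print(delta([.68,.02,.25],np.pi),tool()[0],bot.state()['opening'])
```

```text
(array([-0.003 , -0.0015,  0.0006]), array([ 0.   , -0.   ,  0.002])) [0.67697936 0.02145064 0.25062465] 0.04422403188484823
```

View pics/w2.png

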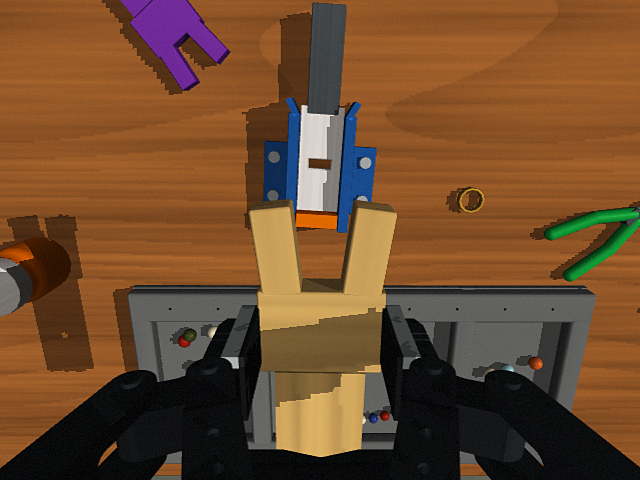

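The wrist picture shows the small bracket from above: support end at (314–346, 4), slot at (320,163) and stop top edge at row 211. The pin is held square in the jaws, with its head spanning columns 260–385.

Run:
```python
from h import *
f=bot.grab_frame('wrist')
for n,q,z in [('supL',(314,3),.024),('supR',(346,5),.024),('sup2L',(308,112),.024),('sup2R',(340,115),.024),('slot',(320,163),.0236),('slotL',(309,162),.0236),('slotR',(332,164),.0236),('flL',(289,98),.036),('flR',(360,103),.036),('stopL',(297,211),.038),('stopR',(338,212),.038)]: print(n,plane(f,q,z).round(4)[:2])
p,R=tool();zt=p[2]-.0224+.014
px=[(249,208),(397,208),(260,373),(384,373)]
for q in px: print('pin in tool',(R.T@(plane(f,q,zt)-p)).round(4))
```

```text
supL [0.5217 0.0164]
supR [0.523  0.0405]
sup2L [0.5999 0.0113]
sup2R [0.6022 0.0372]
slot [0.6407 0.0211]
slotL [0.6398 0.0118]
slotR [0.6415 0.0311]
flL [ 0.5896 -0.003 ]
flR [0.5932 0.0521]
stopL [0.6786 0.0019]
stopR [0.6794 0.0362]
pin in tool [ 0.0465 -0.0234  0.0084]
pin in tool [0.0464 0.0254 0.0084]
pin in tool [-0.0169 -0.0226  0.0084]
pin in tool [-0.0169  0.024   0.0084]
```

```bash
cat >> h.py <<'E'
BO=np.array([.6323,.0219]);BY=-.062
def rot(a): return np.array([[np.cos(a),-np.sin(a)],[np.sin(a),np.cos(a)]])
def tcp_for_pin(bx,by,zu):
    po=BO+rot(BY)@[bx,by]; xt=-(rot(BY)@[1,0]); yt=rot(BY)@[0,1]
    return [*(po-.0012*xt-.0008*yt),zu+.0224]
E
python3 - <<'E'
from h import *
for z in(.12,.028): print(tcp_for_pin(-.18,0,z),delta(tcp_for_pin(-.18,0,z),np.pi+BY))
E
```

```text
[np.float64(0.45379397530136084), np.float64(0.03218003629803156), 0.1424] (array([0.2231, 0.0112, 0.1083]), array([ 0.   , -0.   ,  0.064]))
[np.float64(0.45379397530136084), np.float64(0.03218003629803156), 0.0504] (array([0.2231, 0.0112, 0.2003]), array([ 0.   , -0.   ,  0.064]))
```

Request:
step_arm --pt "0.045 0.002 0 0 0 0 1" --pt "0.045 0.002 0.02 0 0 0 1" --pt "0.045 0.002 0.02 0 0 0 1" --pt "0.045 0.002 0.03 0 0 0 1" --pt "0.043 0.003 0.03 0 0 0 1" --pt "0 0 0 0 0 0.064 1" --pt "0 0 0.03 0 0 0 1" --pt "0 0 0.03 0 0 0 1" --pt "0 0 0.02 0 0 0 1" --pt "0 0 0 0 0 0 1" --pt "0 0 0 0 0 0 1"

```text
t: 11.2
tool_pos: [0.4549, 0.0315, 0.0715]
tool_rot: [0.001, 0.03, 1.0, 0.0]
wrist_force: [-0.4, 0.1, -0.6]
opening: 0.0443
grasp_force: 61.6
```

Run:
```python
from h import *
print(delta(tcp_for_pin(-.18,0,.028),np.pi+BY),bot.state()['wrist_force'])
f=bot.grab_frame('side');u,v=proj(f,[.52,.03,.03]).astype(int);cv2.imwrite('pics/s2.png',cv2.resize(f['frame'][v-60:v+60,u-80:u+80,::-1],None,fx=5,fy=5))
```

```text
(array([0.0011, 0.0006, 0.0211]), array([0.   , 0.001, 0.001])) [-0.42920104  0.09110037 -0.64470779]
```

View pics/s2.png

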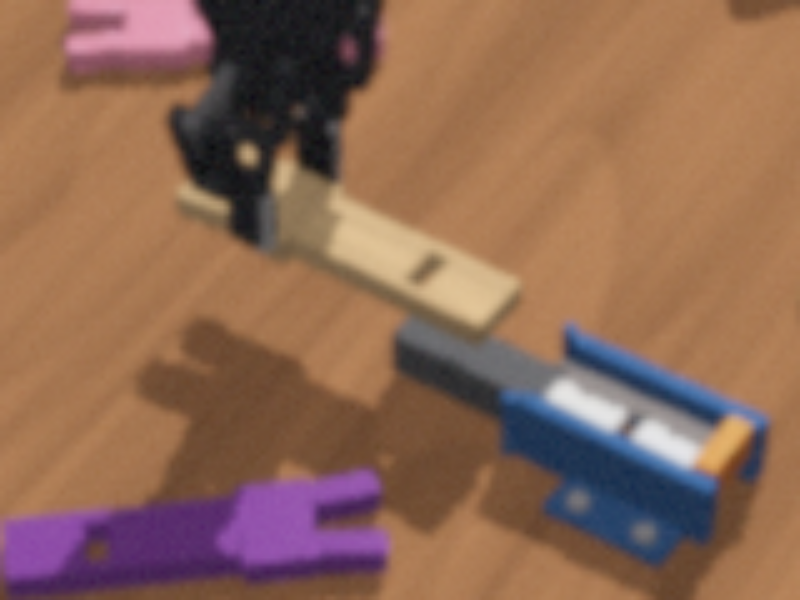

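The pin is level and lined up behind the support; it is still about 25 mm above the support.

Request:
step_arm --pt "0.001 0.0006 0.01 0 0 0 1" --pt "0 0 0.01 0 0 0 1" --pt "0 0 0 0 0 0 1" --pt "0 0 0.001 0 0 0 1" --pt "0 0 0.001 0 0 0 1" --pt "0 0 0 0 0 0 1"

```text
t: 12.0
tool_pos: [0.4533, 0.0322, 0.0487]
tool_rot: [0.0, 0.03, 1.0, 0.0]
wrist_force: [0.3, -0.7, -0.4]
opening: 0.0438
grasp_force: 61.6
```

Request:
step_arm --pt "0 0 0.0005 0 0 0 1" --pt "0 0 0.0005 0 0 0 1" --pt "0 0 0 0 0 0 1"

```text
t: 12.38
tool_pos: [0.4531, 0.0322, 0.0476]
tool_rot: [-0.0, 0.03, 1.0, 0.0]
wrist_force: [0.2, 0.6, -0.7]
opening: 0.0438
grasp_force: 61.6
```

Request:
step_arm --pt "-0.006 0 0 0 0 0 1" --pt "-0.006 0 0 0 0 0 1" --pt "-0.006 0 0 0 0 0 1" --pt "-0.006 0 0 0 0 0 1" --pt "-0.006 0 0 0 0 0 1" --pt "0 0 0 0 0 0 1"

```text
t: 13.12
tool_pos: [0.4831, 0.0304, 0.0474]
tool_rot: [-0.0, 0.03, 1.0, 0.0]
wrist_force: [0.0, 0.6, -0.8]
opening: 0.044
grasp_force: 61.6
```

Request:
step_arm --pt "-0.005 0 0 0 0 0 1" --pt "-0.005 0 0 0 0 0 1" --pt "0 0 0 0 0 0 1"

```text
t: 13.5
tool_pos: [0.4937, 0.0301, 0.0477]
tool_rot: [0.0, 0.03, 1.0, 0.001]
wrist_force: [-0.4, 1.6, -1.2]
opening: 0.0441
grasp_force: 61.5
```

Request:
step_arm --pt "-0.005 0 0 0 0 0 1" --pt "-0.005 0 0 0 0 0 1" --pt "0 0 0 0 0 0 1"

```text
t: 13.88
tool_pos: [0.5042, 0.0293, 0.0478]
tool_rot: [0.001, 0.03, 1.0, 0.0]
wrist_force: [-0.2, 2.4, -1.2]
opening: 0.0439
grasp_force: 61.5
```

Run:
```python
from h import *
p,R=tool();q=tcp_for_pin(0,0,0);print('pin bx,by',rot(-BY)@(p[:2]-q[:2]),p[2]-.0224,R.T@bot.state()['wrist_force'],delta([0,0,0],np.pi+BY)[1])
```

```text
pin bx,by [-0.12947628  0.0002628 ] 0.025434204934235153 [0.36335526 2.41103992 1.18031193] [0.001 0.002 0.002]
```

Request:
step_arm --pt "-0.002 0.0007 0 0 0 0 1" --pt "-0.005 0 0 0 0 0 1" --pt "-0.005 0 0 0 0 0 1" --pt "0 0 0 0 0 0 1"

```text
t: 14.38
tool_pos: [0.5163, 0.0289, 0.0479]
tool_rot: [0.001, 0.03, 1.0, -0.0]
wrist_force: [0.6, 0.3, -1.3]
opening: 0.0439
grasp_force: 61.6
```

Request:
step_arm --pt "-0.005 0 0 0 0 0 1" --pt "-0.005 0 0 0 0 0 1" --pt "0 0 0 0 0 0 1"

```text
t: 14.75
tool_pos: [0.5259, 0.0284, 0.0478]
tool_rot: [0.0, 0.03, 1.0, 0.0]
wrist_force: [1.0, 0.3, -0.5]
opening: 0.0439
grasp_force: 61.6
```

Request:
step_arm --pt "-0.005 0 0.0005 0 0 0 1" --pt "-0.005 0 0.0005 0 0 0 1" --pt "0 0 0 0 0 0 1"

```text
t: 15.12
tool_pos: [0.5358, 0.0278, 0.0467]
tool_rot: [0.0, 0.03, 1.0, 0.0]
wrist_force: [-0.7, -0.4, -1.1]
opening: 0.0443
grasp_force: 61.6
```

Request:
step_arm --pt "-0.003 0 0 0 0 0 1" --pt "-0.003 0 0 0 0 0 1" --pt "-0.002 0 0 0 0 0 1" --pt "0 0 0 0 0 0 1"

```text
t: 15.62
tool_pos: [0.5433, 0.0274, 0.0466]
tool_rot: [0.0, 0.03, 1.0, 0.0]
wrist_force: [-0.1, -0.6, -2.2]
opening: 0.0442
grasp_force: 61.6
```

Request:
step_arm --pt "-0.002 0 0 0 0 0 1" --pt "-0.002 0 0 0 0 0 1" --pt "-0.002 0 0 0 0 0 1" --pt "-0.002 0 0 0 0 0 1" --pt "0 0 0 0 0 0 1"

```text
t: 16.25
tool_pos: [0.5513, 0.0269, 0.0466]
tool_rot: [0.0, 0.03, 1.0, 0.0]
wrist_force: [-0.8, -0.3, -0.9]
opening: 0.0436
grasp_force: 61.6
```

Request:
step_arm --pt "-0.001 0 0 0 0 0 1" --pt "-0.001 0 0 0 0 0 1" --pt "-0.001 0 0 0 0 0 1" --pt "-0.001 0 0 0 0 0 1" --pt "0 0 0 0 0 0 1"

```text
t: 16.88
tool_pos: [0.5551, 0.0267, 0.0466]
tool_rot: [0.0, 0.03, 1.0, 0.0]
wrist_force: [0.8, -0.7, -1.5]
opening: 0.0438
grasp_force: 61.6
```

Request:
step_arm --pt "-0.001 0 0 0 0 0 1" --pt "-0.001 0 0 0 0 0 1" --pt "0 0 0 0 0 0 1"

```text
t: 17.25
tool_pos: [0.5572, 0.0266, 0.0466]
tool_rot: [0.0, 0.03, 1.0, 0.0]
wrist_force: [-1.2, 0.7, -0.7]
opening: 0.0443
grasp_force: 61.6
```

Request:
step_arm --pt "-0.001 0 0 0 0 0 1" --pt "-0.001 0 0 0 0 0 1" --pt "0 0 0 0 0 0 1"

```text
t: 17.62
tool_pos: [0.5592, 0.0265, 0.0466]
tool_rot: [0.0, 0.03, 1.0, 0.0]
wrist_force: [0.4, -0.4, -1.9]
opening: 0.0437
grasp_force: 61.6
```

Request:
step_arm --pt "-0.001 0 0 0 0 0 1" --pt "0 0 0 0 0 0 1"

```text
t: 17.88
tool_pos: [0.5601, 0.0264, 0.0466]
tool_rot: [-0.0, 0.03, 1.0, 0.0]
wrist_force: [-0.0, -0.2, -0.8]
opening: 0.0441
grasp_force: 61.6
```

Request:
step_arm --pt "-0.001 0 0 0 0 0 1" --pt "0 0 0 0 0 0 1"

```text
t: 18.12
tool_pos: [0.5611, 0.0264, 0.0466]
tool_rot: [0.0, 0.03, 1.0, 0.0]
wrist_force: [0.7, -0.9, -1.8]
opening: 0.0438
grasp_force: 61.6
```

Request:
step_arm --pt "-0.001 0 0 0 0 0 1" --pt "0 0 0 0 0 0 1"

```text
t: 18.38
tool_pos: [0.5621, 0.0263, 0.0466]
tool_rot: [0.0, 0.03, 1.0, 0.0]
wrist_force: [0.5, -0.3, -1.3]
opening: 0.0437
grasp_force: 61.6
```

Request:
step_arm --pt "-0.001 0 0 0 0 0 1" --pt "0 0 0 0 0 0 1"

```text
t: 18.62
tool_pos: [0.5624, 0.0263, 0.0465]
tool_rot: [-0.001, 0.03, 1.0, 0.0]
wrist_force: [-2.4, -0.7, 1.2]
opening: 0.0439
grasp_force: 61.8
```

Request:
step_arm --pt "-0.0005 0 0 0 0 0 1" --pt "0 0 0 0 0 0 1"

```text
t: 18.88
tool_pos: [0.5624, 0.0263, 0.0465]
tool_rot: [-0.001, 0.03, 1.0, 0.0]
wrist_force: [-5.4, 0.1, 3.2]
opening: 0.0441
grasp_force: 62.0
```

Request:
step_arm --pt "0 0 0.0005 0 0 0 1" --pt "0 0 0 0 0 0 1"

```text
t: 19.12
tool_pos: [0.5624, 0.0263, 0.0463]
tool_rot: [-0.001, 0.03, 1.0, 0.0]
wrist_force: [-5.8, 0.3, 6.2]
opening: 0.044
grasp_force: 62.4
```

The pin is on the stop: x stalled and about 5 N built up. The felt setting is about +8.8 mm, which agrees with the camera's +8.6 mm. Now I release it and lift.

Request:
step_arm --pt "0.0003 0 0 0 0 0 -1" --pt "0 0 0 0 0 0 -1" --pt "0 0 0 0 0 0 -1" --pt "0 0 0 0 0 0 -1" --pt "0 0 -0.02 0 0 0 -1" --pt "0 0 -0.05 0 0 0 -1" --pt "0 0 -0.05 0 0 0 -1" --pt "0 0 -0.05 0 0 0 -1" --pt "0 0 0 0 0 0 -1"

```text
t: 20.25
tool_pos: [0.567, 0.026, 0.2216]
tool_rot: [0.005, 0.03, 1.0, -0.0]
wrist_force: [0.4, -0.2, -0.7]
opening: 0.0852
grasp_force: 0.0
```

Run:
```python
from h import *
p,R=tool();print(p,bot.state()['q'],bot.state()['t']);print(delta([.52,-.29,.25],np.pi+BY))
```

```text
[0.56698754 0.0259612  0.22156979] [-6.83059422e-02  1.83863796e-01 -2.01178145e-01  1.17497043e+00
  3.61662120e-04 -7.97882971e-03] 20.25
(array([ 0.0275, -0.3182, -0.0288]), array([0.   , 0.011, 0.002]))
```

Request:
step_arm --pt "0.004 -0.0455 -0.004 0 0 0 -1" --pt "0.004 -0.0455 -0.004 0 0 0 -1" --pt "0.004 -0.0455 -0.004 0 0 0 -1" --pt "0.004 -0.0455 -0.004 0 0 0 -1" --pt "0.004 -0.0455 -0.004 0 0 0 -1" --pt "0.004 -0.0455 -0.004 0 0 0 -1" --pt "0.004 -0.0455 -0.004 0 0 0 -1" --pt "0 0 0 0 0.011 0 -1" --pt "0 0 0 0 0 0 -1"

```text
t: 21.38
tool_pos: [0.5156, -0.2895, 0.2427]
tool_rot: [-0.006, 0.03, 1.0, 0.001]
wrist_force: [0.7, 0.8, -0.4]
opening: 0.0854
grasp_force: 0.0
```

Run:
```python
from h import *
f=bot.grab_frame('wrist');cv2.imwrite('pics/w3.png',f['frame'][:,:,::-1]);p,R=tool();print(p,bot.state()['q'],bot.state()['t'],bot.boxes_of('screw','wrist'),bot.boxes_of('screwblock','wrist'))
```

```text
[ 0.51571011 -0.28898182  0.24294353] [-0.61764055  0.22756706 -0.10090342  1.25403419 -0.00524089 -0.5578929 ] 21.425 [{'extent': [257.4, 172.7, 291.3, 209.6], 'conf': 0.76}] [{'extent': [234.9, 143.0, 315.8, 226.9], 'conf': 0.69}]
```

View pics/w3.png

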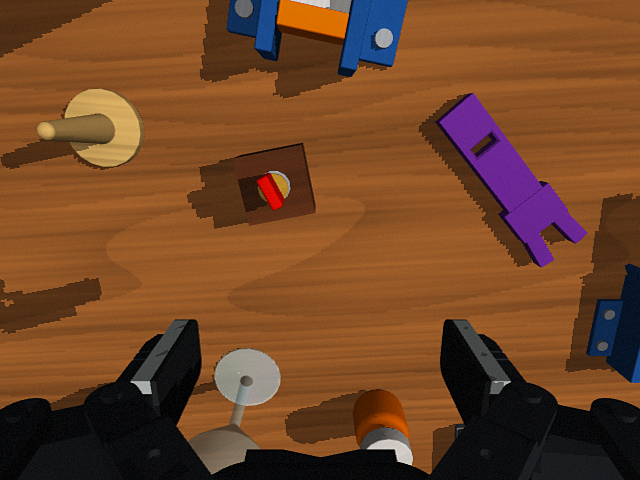

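The wrist picture shows the red tab at about (271,191) on the dark block, the ring cone at upper left, and the glass (foot at (247,378)) and jar at the bottom. I'll fit the tab box to the red mask.

```bash
cat >> h.py <<'E'
from scipy.optimize import minimize
def fit_tab(f,x0,ztip):
    im=f['frame'].astype(int);m=((im[:,:,0]>110)&(im[:,:,1]<70)&(im[:,:,2]<70)).astype(np.uint8)
    n,l,st,ce=cv2.connectedComponentsWithStats(m);c0=proj(f,[*x0[:2],ztip+.055]);k=1+np.argmin([np.hypot(*(ce[i]-c0))+(1e3 if st[i,4]<100 else 0) for i in range(1,n)])
    m=cv2.resize((l==k).astype(np.uint8),None,fx=4,fy=4,interpolation=cv2.INTER_LINEAR)
    def sil(s):
        r=np.array([[np.cos(s[2]),-np.sin(s[2])],[np.sin(s[2]),np.cos(s[2])]])
        pts=[proj(f,[*(np.array(s[:2])+r@[a,b]),ztip+z]) for a in(-.013,.013) for b in(-.0045,.0045) for z in(.039,.063)]
        h=cv2.convexHull(((np.array(pts)+.5)*4*16).astype(np.int32));o=np.zeros_like(m);cv2.fillConvexPoly(o,h,1,shift=4);return o
    cost=lambda s:-float((sil(s)&m).sum())/float((sil(s)|m).sum())
    best=min((minimize(cost,[x0[0],x0[1],y],method='Nelder-Mead',options=dict(initial_simplex=np.array([[x0[0],x0[1],y],[x0[0]+.008,x0[1],y],[x0[0],x0[1]+.008,y],[x0[0],x0[1],y+.3]]),xatol=1e-5,fatol=1e-5)) for y in np.linspace(0,2.7,7)),key=lambda r:r.fun)
    return best.x,-best.fun
E
python3 - <<'E'
from h import *
f=bot.grab_frame('wrist')
x0=plane(f,(271,191),.06)[:2];s,i=fit_tab(f,x0,.0065);print(x0,s,i)
c=[plane(f,q,.034)[:2] for q in((237,157),(303,143),(315,211),(250,226))];print('block',np.mean(c,0),[np.linalg.norm(c[k]-c[k-1]).round(4) for k in range(4)])
for y in (s[2],s[2]+np.pi): print(delta([*s[:2],.0665],y))
E
```

```text
[ 0.49121404 -0.32417392] [ 0.49101224 -0.32491385  3.53500381] 0.8379602853287064
block [ 0.49086656 -0.32284421] [np.float64(0.0571), np.float64(0.0537), np.float64(0.0554), np.float64(0.0558)]
(array([ 0.0208, -0.0378,  0.1773]), array([ 0.004, -0.011, -0.452]))
(array([ 0.0208, -0.0378,  0.1773]), array([-0.016, -0.005,  2.689]))
```

Request:
step_arm --pt "0.0105 -0.019 0.03 0 0 0 0" --pt "0.0105 -0.019 0.03 0 0 0 0" --pt "0 0 0.03 0 0 -0.15 0" --pt "0 0 0.03 0.004 -0.011 -0.15 0" --pt "0 0 0 0 0 -0.15 0" --pt "0 0 0 0 0 0 0" --pt "0 0 0 0 0 0 0"

```text
t: 22.45
tool_pos: [0.4921, -0.3264, 0.1249]
tool_rot: [0.0, -0.193, 0.981, -0.001]
wrist_force: [-1.4, -0.2, 0.6]
opening: 0.043
grasp_force: 0.0
```

Run:
```python
from h import *
f=bot.grab_frame('wrist')
s,i=fit_tab(f,[.491,-.325],.0065);print(s,i)
print(delta([*s[:2],.065],s[2]),delta([.491,-.325,.065],3.535),bot.state()['opening'],tool()[0])
c=proj(f,[.491,-.325,.06]).astype(int);print(c);a=max(c[1]-75,0);b=max(c[0]-100,0);cv2.imwrite('pics/w4.png',cv2.resize(f['frame'][a:a+150,b:b+200,::-1],None,fx=4,fy=4))
```

```text
[ 0.49240351 -0.32399867  0.42401737] 0.7192543536914398
(array([-0.0013,  0.0024,  0.06  ]), array([1.000e-03, 4.000e-03, 3.106e+00])) (array([0.0004, 0.002 , 0.06  ]), array([-0.003,  0.001, -0.005])) 0.04307286986317694 [ 0.49207103 -0.32659993  0.12496459]
[324 274]
```

View pics/w4.png

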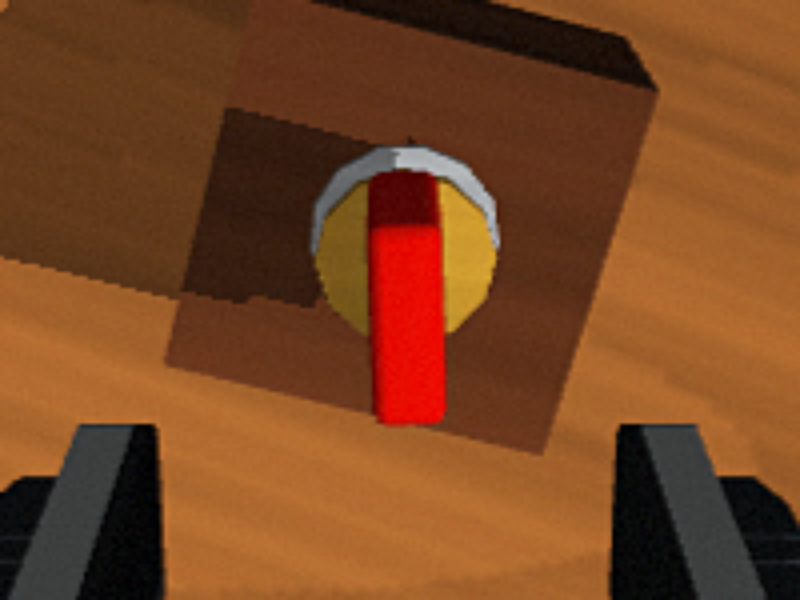

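The crop shows the tab standing in line with the jaws, about 2.5 mm to the +y side, and the washer flat on the block. Descend and grip.

Request:
step_arm --pt "0.002 0.0026 0.02 0 0 -0.02 0" --pt "0 0 0.02 0 0 0 0" --pt "0 0 0.02 0 0 0 0" --pt "0 0 0 0 0 0 0" --pt "0 0 0 0 0 0 1" --pt "0 0 0 0 0 0 1" --pt "0 0 0 0 0 0 1" --pt "0 0 0 0 0 0 1" --pt "0 0 0 0 0 0 1"

```text
t: 23.62
tool_pos: [0.4895, -0.3257, 0.0653]
tool_rot: [0.001, -0.203, 0.979, -0.002]
wrist_force: [1.5, 0.2, 4.6]
opening: 0.0075
grasp_force: 61.3
```

Request:
step_arm --pt "0 0 -0.03 0 0 0 1" --pt "0 0 -0.05 0 0 0 1" --pt "0 0 -0.055 0 0 0 1" --pt "0 0 0 0 0 -0.183 1" --pt "0 0 0 0 0 -0.183 1" --pt "0 0 0 0 0 -0.183 1" --pt "0 0 0 0 0 -0.183 1" --pt "0 0 0 0 0 -0.183 1" --pt "0 0 0 0 0 -0.183 1" --pt "-0.0444 -0.0141 0 0 0 0 1" --pt "-0.0444 -0.0141 0 0 0 0 1" --pt "-0.0444 -0.0141 0 0 0 0 1" --pt "-0.0444 -0.0141 0 0 0 0 1" --pt "-0.0444 -0.0141 0 0 0 0 1" --pt "-0.0444 -0.0141 0 0 0 0 1" --pt "-0.0444 -0.0141 0 0 0 0 1" --pt "-0.0444 -0.0141 0 0 0 0 1" --pt "-0.0444 -0.0141 0 0 0 0 1" --pt "0 0 0 0 0 0 1"

```text
t: 26.0
tool_pos: [0.6406, 0.0688, 0.1976]
tool_rot: [-0.001, -0.686, 0.728, 0.0]
wrist_force: [-0.1, -0.4, -1.1]
opening: 0.0077
grasp_force: 60.6
```

Run:
```python
from h import *
f=bot.grab_frame('wrist');cv2.imwrite('pics/w5.png',f['frame'][:,:,::-1]);p,R=tool();print(p,bot.state()['q'],bot.state()['t'],bot.state()['opening'],delta([.6411,.0214,.1],np.pi*1.5+BY))
print(proj(f,[.6411,.0214,.038]))
```

```text
[0.63996402 0.06726456 0.19757329] [ 0.00498605  0.33862606 -0.05095488  1.18292762 -0.00155783 -1.50520818] 26.05 0.007890055958078167 (array([ 0.0455, -0.0041,  0.0976]), array([ 0.002, -0.002,  0.001]))
[316.63871563 159.57267192]
```

View pics/w5.png

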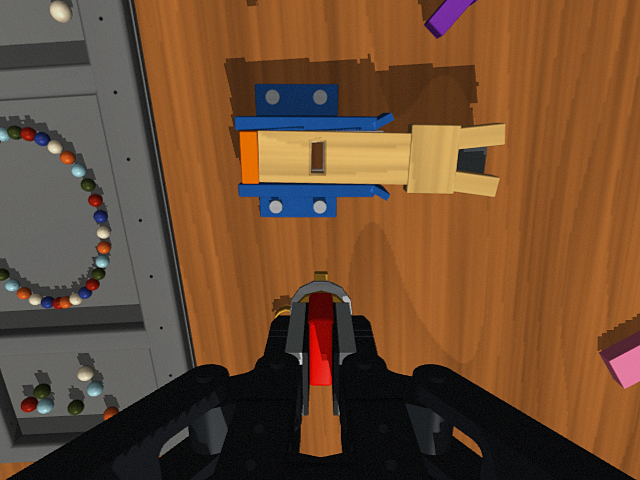

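The picture shows the pin fully in the channel, slot centred near (318,157) and tongue against the orange stop. The screw hangs upright in the jaws with its tab along tool x, and one lug shows at (321,276).

Run:
```python
from h import *
f=bot.grab_frame('wrist');im=f['frame'].astype(int);p,R=tool()
print([(r,int(im[r,316:326,0].mean()),int(im[r,316:326,1].mean())) for r in list(range(268,312,2))+list(range(376,394,2))])
g=im.sum(2)
print('slot row prof',[int(x) for x in g[157,304:334]]);print('slot col prof',[int(x) for x in g[134:182,318]])
for n,q,z in[('tab far',(320,385),.0042),]: print(n,(R.T@(plane(f,q,p[2]+z)-p)).round(4))
for r in range(284,312,4): print(r,(R.T@(plane(f,(320,r),p[2]+.0042)-p)).round(4))
print('lug end',(R.T@(plane(f,(321,272),p[2]-.0498)-p)).round(4))
print('slot',plane(f,(318,157),.038).round(4))
```

```text
[(268, 151, 89), (270, 157, 91), (272, 49, 38), (274, 119, 86), (276, 124, 90), (278, 124, 90), (280, 100, 75), (282, 90, 92), (284, 87, 88), (286, 90, 91), (288, 93, 96), (290, 88, 89), (292, 58, 45), (294, 73, 4), (296, 74, 6), (298, 73, 4), (300, 75, 6), (302, 75, 4), (304, 75, 5), (306, 76, 5), (308, 77, 6), (310, 76, 6), (376, 227, 35), (378, 228, 38), (380, 227, 38), (382, 227, 39), (384, 229, 13), (386, 149, 104), (388, 158, 94), (390, 157, 93), (392, 159, 94)]
slot row prof [501, 501, 495, 485, 420, 449, 241, 124, 145, 152, 167, 158, 168, 164, 167, 161, 139, 198, 337, 307, 367, 451, 516, 492, 497, 507, 506, 504, 498, 505]
slot col prof [209, 511, 492, 476, 482, 478, 382, 461, 482, 482, 467, 161, 141, 159, 158, 168, 173, 165, 158, 174, 171, 173, 165, 167, 156, 164, 161, 175, 164, 179, 164, 183, 170, 178, 161, 154, 172, 194, 361, 298, 140, 131, 304, 332, 408, 507, 507, 504]
tab far [-0.0132 -0.0011 -0.0042]
284 [ 0.0243 -0.0011 -0.0042]
288 [ 0.0229 -0.0011 -0.0042]
292 [ 0.0215 -0.0011 -0.0042]
296 [ 0.0202 -0.0011 -0.0042]
300 [ 0.0188 -0.0011 -0.0042]
304 [ 0.0174 -0.0011 -0.0042]
308 [ 0.0159 -0.0011 -0.0042]
lug end [ 0.0074 -0.0008  0.0498]
slot [0.6392 0.018  0.038 ]
```

Run:
```python
from h import *
f=bot.grab_frame('wrist');im=f['frame'].astype(np.uint8);p,R=tool();g=cv2.cvtColor(im,cv2.COLOR_RGB2GRAY)
V=np.array(f['view']);c=-V[:3,:3].T@V[:3,3];print('pose check',R.T@(c-p),p,bot.state()['qvel'].round(3))
m=((g[130:190,295:340]<100)).astype(np.uint8);n,l,st,ce=cv2.connectedComponentsWithStats(m);k=l[28,22];k=k or 1+st[1:,4].argmax()
print(st[k]+[295,130,0,0,0],ce[k]+[295,130])
C=ce[k]+[295,130];S=plane(f,C,.038);print('slot',S,'in tool',R.T@(S-p))
r=g[250:290,321];print(r.tolist());print(im[376:392,318,0].tolist(),im[380,300:345,0].tolist())
for n,q,z in[('tab far',(320,385.5),.0042),('lug',(321,272),-.0498)]: print(n,(R.T@(plane(f,q,p[2]+z)-p)).round(4))
cv2.imwrite('pics/w6.png',cv2.resize(im[120:200,295:345,::-1],None,fx=7,fy=7,interpolation=cv2.INTER_NEAREST))
```

```text
pose check [ 0.07602932 -0.00078686 -0.12567203] [0.63961862 0.06552348 0.19790642] [-0.019 -0.01  -0.002 -0.002  0.003  0.   ]
[309 147  14  27 337] [315.56083086 160.11869436]
slot [0.64064716 0.0189441  0.038     ] in tool [ 0.04614206 -0.00421138  0.15998104]
[109, 105, 103, 104, 103, 107, 103, 107, 104, 103, 108, 105, 104, 102, 99, 103, 106, 102, 106, 103, 108, 57, 36, 39, 88, 90, 75, 79, 73, 78, 69, 42, 86, 89, 89, 90, 91, 98, 94, 100]
[228, 228, 229, 228, 227, 227, 229, 229, 228, 205, 154, 160, 162, 163, 165, 164] [12, 6, 26, 54, 47, 52, 48, 46, 0, 72, 191, 202, 216, 228, 229, 229, 228, 229, 227, 228, 227, 227, 228, 228, 228, 229, 227, 229, 228, 229, 237, 213, 0, 0, 19, 14, 19, 16, 15, 3, 5, 9, 7, 11, 7]
tab far [-0.013  -0.0009 -0.0042]
lug [ 0.0078 -0.0006  0.0498]
```

View pics/w6.png

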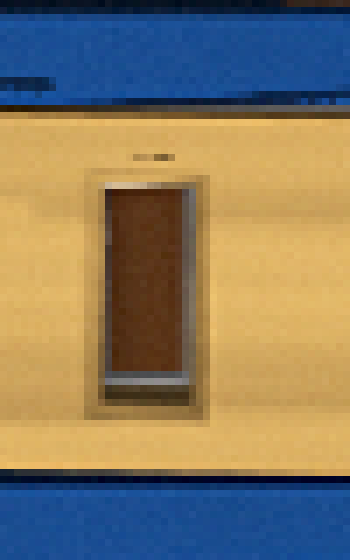

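The crop shows the pin slot's top outline at columns 310–323 and rows 146–178. The plate slot lies squarely beneath it, so the slots line up. I'll move in lower beside the slot for one closer check.

Request:
step_arm --pt "0.0032 -0.0005 0.024 0 0 0 1" --pt "0.0032 -0.0005 0.024 0 0 0 1" --pt "0.0032 -0.0005 0.024 0 0 0 1" --pt "0.0032 -0.0006 0.024 0 0 0 1" --pt "0 0 0 0 0 0 1" --pt "0 0 0 0 0 0 1" --pt "0 0 0 0 0 0 1" --pt "0 0 0 0 0 0 1"

```text
t: 27.15
tool_pos: [0.6426, 0.0529, 0.1041]
tool_rot: [0.0, -0.684, 0.729, -0.001]
wrist_force: [0.0, 0.7, -0.8]
opening: 0.0075
grasp_force: 60.6
```

Run:
```python
from h import *
f=bot.grab_frame('wrist');im=f['frame'].astype(np.uint8);p,R=tool()
V=np.array(f['view']);c=-V[:3,:3].T@V[:3,3];print('pose check',R.T@(c-p),p,bot.state()['qvel'].round(3),bot.state()['t'])
S=proj(f,[.6408,.0210,.038]);print(S)
a,b=int(S[1])-60,int(S[0])-60;print(a,b);cv2.imwrite('pics/w7.png',cv2.resize(im[max(a,0):a+150,b:b+120,::-1],None,fx=4,fy=4,interpolation=cv2.INTER_NEAREST))
```

```text
pose check [ 0.07676276 -0.00075634 -0.12609347] [0.64239777 0.05297205 0.10383026] [ 0.001  0.004 -0.006 -0.001  0.     0.   ] 27.2
[321.92409158 213.08258206]
153 261
```

View pics/w7.png

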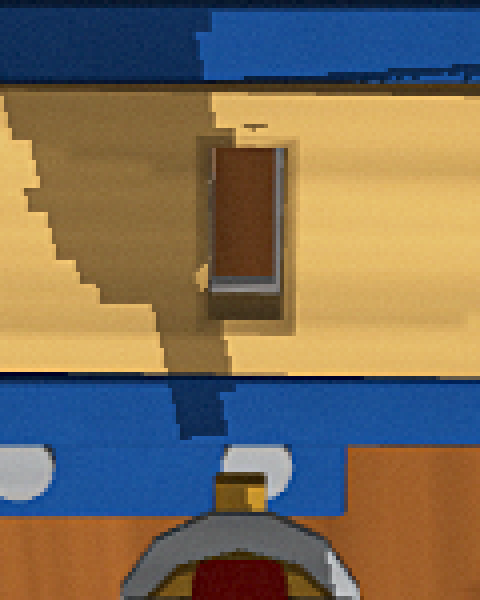

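The crop shows the slot's top outline at pixels (313–332, 190–233) and the lug's end at (321.4, 271–275), lined up with the slot to about 1 px across. I can work out the shift from these.

Run:
```python
from h import *
f=bot.grab_frame('wrist');p,R=tool();V=np.array(f['view']);c=-V[:3,:3].T@V[:3,3]
p2=c-R@[.07774,-.00013,-.12584];print(p,p2)
for p in(p,p2):
  S=R.T@(plane(f,(322.6,211.4),.038)-p);zt=p[2]-.0588
  L=[R.T@(plane(f,(321.4,r),zt+z)-p)-[.008,0,0] for r,z in((274.75,.009),(271.25,.005))]
  print('slot',S.round(4),'screw',np.round(L,4),'shift',(S-np.mean(L,0)).round(4))
print(delta([0,0,0],1.5*np.pi+BY)[1])
```

```text
[0.64221406 0.0530032  0.10357951] [0.64290578 0.05396733 0.10384508]
slot [0.0328 0.     0.0656] screw [[-0.0011 -0.0005  0.0498]
 [-0.0009 -0.0005  0.0538]] shift [0.0338 0.0006 0.0138]
slot [0.0338 0.0007 0.0659] screw [[0.0001 0.0001 0.0498]
 [0.0002 0.0001 0.0538]] shift [0.0337 0.0006 0.0141]
[-0.002 -0.001 -0.001]
```

Request:
step_arm --pt "0.0084 0.0002 0 0 0 0 1" --pt "0.0084 0.0002 0 0 0 0 1" --pt "0.0084 0.0002 0 0 0 0 1" --pt "0.0085 0 0 0 0 0 1" --pt "0 0 0 0 0 0 1" --pt "0 0 0 0 0 0 1" --pt "0 0 0 0 0 0 1"

```text
t: 28.12
tool_pos: [0.639, 0.0196, 0.1029]
tool_rot: [-0.0, -0.685, 0.729, -0.001]
wrist_force: [-0.4, 0.2, -0.9]
opening: 0.0078
grasp_force: 60.6
```

Run:
```python
from h import *
p,R=tool();f=bot.grab_frame('wrist');V=np.array(f['view']);c=-V[:3,:3].T@V[:3,3];p2=c-R@[.07774,-.00013,-.12584]
print(p,p2,bot.state()['wrist_force'],bot.state()['qvel'].round(3))
q=np.array([.64221,.0530,.10358]);q2=np.array([.6429,.05397,.1038]);print(R.T@(p-q),R.T@(p2-q2))
```

```text
[0.63904518 0.01956788 0.10288983] [0.6396344  0.02053919 0.10290319] [-0.95786196  0.34971795 -0.04640612] [ 0.001 -0.002 -0.     0.001 -0.     0.002]
[0.03356419 0.00105893 0.00072318] [0.033569   0.00115968 0.00092979]
```

Request:
step_arm --pt "0 -0.0004 0.002 0 0 0 1" --pt "0 0 0.002 0 0 0 1" --pt "0 0 0.002 0 0 0 1" --pt "0 0 0.002 0 0 0 1" --pt "0 0 0 0 0 0 1"

```text
t: 28.8
tool_pos: [0.6392, 0.0193, 0.0946]
tool_rot: [-0.0, -0.684, 0.729, -0.0]
wrist_force: [0.3, -0.3, -0.8]
opening: 0.0075
grasp_force: 60.6
```

Request:
step_arm --pt "0 0 0.002 0 0 0 1" --pt "0 0 0.002 0 0 0 1" --pt "0 0 0 0 0 0 1"

```text
t: 29.18
tool_pos: [0.6392, 0.0193, 0.0906]
tool_rot: [-0.0, -0.684, 0.729, -0.0]
wrist_force: [-0.7, 1.2, 0.2]
opening: 0.0077
grasp_force: 60.6
```

Request:
step_arm --pt "0 0 0.0015 0 0 0 1" --pt "0 0 0.0015 0 0 0 1" --pt "0 0 0 0 0 0 1"

```text
t: 29.55
tool_pos: [0.6393, 0.0193, 0.0877]
tool_rot: [-0.0, -0.684, 0.729, -0.0]
wrist_force: [0.5, -0.2, -0.6]
opening: 0.0073
grasp_force: 60.6
```

Request:
step_arm --pt "0 0 0.002 0 0 0 1" --pt "0 0 0.002 0 0 0 1" --pt "0 0 0.001 0 0 0 1" --pt "0 0 0 0 0 0 1"

```text
t: 30.05
tool_pos: [0.6394, 0.0193, 0.0828]
tool_rot: [-0.0, -0.684, 0.729, -0.0]
wrist_force: [-0.2, -0.4, -0.3]
opening: 0.0073
grasp_force: 60.6
```

Request:
step_arm --pt "0 0 0.0015 0 0 0 1" --pt "0 0 0.0015 0 0 0 1" --pt "0 0 0 0 0 0 1"

```text
t: 30.42
tool_pos: [0.6393, 0.0193, 0.0797]
tool_rot: [-0.0, -0.684, 0.729, -0.0]
wrist_force: [-1.1, -0.0, -0.4]
opening: 0.008
grasp_force: 60.6
```

Request:
step_arm --pt "0 0 0.0015 0 0 0 1" --pt "0 0 0.0015 0 0 0 1" --pt "0 0 0 0 0 0 1"

```text
t: 30.8
tool_pos: [0.6393, 0.0193, 0.0767]
tool_rot: [-0.0, -0.684, 0.729, -0.0]
wrist_force: [0.4, 0.0, -0.9]
opening: 0.0076
grasp_force: 60.6
```

Request:
step_arm --pt "0 0 0.0015 0 0 0 1" --pt "0 0 0.0015 0 0 0 1" --pt "0 0 0 0 0 0 1"

```text
t: 31.18
tool_pos: [0.6394, 0.0192, 0.0737]
tool_rot: [-0.0, -0.684, 0.729, -0.0]
wrist_force: [0.5, 0.7, -1.4]
opening: 0.0079
grasp_force: 60.6
```

Request:
step_arm --pt "0 0 0.0015 0 0 0 1" --pt "0 0 0.0015 0 0 0 1" --pt "0 0 0 0 0 0 1"

```text
t: 31.55
tool_pos: [0.6395, 0.0192, 0.0708]
tool_rot: [-0.0, -0.684, 0.729, -0.001]
wrist_force: [0.3, -0.5, -1.0]
opening: 0.0076
grasp_force: 60.6
```

Request:
step_arm --pt "0 0 0.001 0 0 0 1" --pt "0 0 0.001 0 0 0 1" --pt "0 0 0 0 0 0 1"

```text
t: 31.92
tool_pos: [0.6396, 0.0192, 0.0694]
tool_rot: [-0.0, -0.684, 0.729, -0.001]
wrist_force: [-1.6, -0.7, 3.0]
opening: 0.0078
grasp_force: 61.2
```

Request:
step_arm --pt "0 0 0.001 0 0 0 1" --pt "0 0 0 0 0 0 1"

```text
t: 32.17
tool_pos: [0.6397, 0.0192, 0.0686]
tool_rot: [-0.0, -0.684, 0.729, -0.001]
wrist_force: [-1.3, -0.5, 6.2]
opening: 0.0078
grasp_force: 61.5
```

Request:
step_arm --pt "0 0 0.001 0 0 0 1" --pt "0 0 0.001 0 0 0 1" --pt "0 0 0 0 0 0 1"

```text
t: 32.55
tool_pos: [0.6397, 0.0192, 0.0668]
tool_rot: [-0.0, -0.684, 0.729, -0.001]
wrist_force: [-2.1, -0.6, 8.1]
opening: 0.0076
grasp_force: 61.7
```

Request:
step_arm --pt "0 0 0.001 0 0 0 1" --pt "0 0 0.0005 0 0 0 1" --pt "0 0 0 0 0 0 1"

```text
t: 32.92
tool_pos: [0.6397, 0.0192, 0.0656]
tool_rot: [-0.0, -0.684, 0.729, -0.001]
wrist_force: [-2.6, 0.2, 7.5]
opening: 0.0075
grasp_force: 61.9
```

Request:
step_arm --pt "0 0 0 0 0 0.12 1" --pt "0 0 0 0 0 0.12 1" --pt "0 0 0 0 0 0.12 1" --pt "0 0 0 0 0 0.12 1" --pt "0 0 0 0 0 0 1"

```text
t: 33.55
tool_pos: [0.6406, 0.0193, 0.066]
tool_rot: [0.001, -0.491, 0.871, -0.001]
wrist_force: [-2.5, 0.2, 8.6]
opening: 0.0078
grasp_force: 61.9
```

Request:
step_arm --pt "0 0 0 0 0 0.12 1" --pt "0 0 0 0 0 0.12 1" --pt "0 0 0 0 0 0.12 1" --pt "0 0 0 0 0 0.12 1" --pt "0 0 0 0 0 0 1"

```text
t: 34.17
tool_pos: [0.6405, 0.0196, 0.066]
tool_rot: [0.001, -0.27, 0.963, -0.001]
wrist_force: [-1.7, 0.3, 8.8]
opening: 0.0077
grasp_force: 61.9
```

Request:
step_arm --pt "0 0 0 0 0 0.12 1" --pt "0 0 0 0 0 0.12 1" --pt "0 0 0 0 0 0.12 1" --pt "0 0 0 0 0 0.12 1" --pt "0 0 0 0 0 0.08 1" --pt "0 0 0 0 0 0 1"

```text
t: 34.92
tool_pos: [0.6404, 0.0197, 0.0659]
tool_rot: [0.001, 0.006, 1.0, -0.0]
wrist_force: [-1.4, 0.9, 7.7]
opening: 0.0076
grasp_force: 61.9
```

Request:
step_arm --pt "0 0 -0.001 0 0 0 1" --pt "0 0 -0.001 0 0 0 1" --pt "0 0 0 0 0 0 1"

```text
t: 35.3
tool_pos: [0.6404, 0.0196, 0.0676]
tool_rot: [0.001, 0.006, 1.0, -0.0]
wrist_force: [-1.3, 1.1, 7.1]
opening: 0.0078
grasp_force: 61.6
```

Request:
step_arm --pt "0 0 -0.001 0 0 0 1" --pt "0 0 0 0 0 0 1"

```text
t: 35.55
tool_pos: [0.6403, 0.0197, 0.0682]
tool_rot: [0.001, 0.006, 1.0, -0.0]
wrist_force: [-0.9, 1.3, 5.1]
opening: 0.0078
grasp_force: 61.4
```

Request:
step_arm --pt "0 0 -0.0006 0 0 0 1" --pt "0 0 0 0 0 0 1"

```text
t: 35.8
tool_pos: [0.6403, 0.0196, 0.0682]
tool_rot: [0.001, 0.006, 1.0, -0.0]
wrist_force: [1.9, 1.7, 2.5]
opening: 0.0076
grasp_force: 61.1
```

The lugs have caught: z holds at 68.2 mm while the force drops. Release and retreat.

Request:
step_arm --pt "0 0 0 0 0 0 0.2" --pt "0 0 0 0 0 0 0.2" --pt "0 0 0 0 0 0 0.2" --pt "0 0 0 0 0 0 0.2" --pt "0 0 -0.02 0 0 0 0.2" --pt "0 0 -0.04 0 0 0 0.2" --pt "0 0 -0.05 0 0 0 0.2" --pt "0.04 0 -0.04 0 0 0 0.2" --pt "0.04 0 0 0 0 0 0.2" --pt "-0.08 0 0 0 0 0 0.2" --pt "0 0 0 0 0 0 0.2" --pt "0 0 0 0 0 0 0.2" --pt "0 0 0 0 0 0 0.2"

```text
t: 37.42
tool_pos: [0.6222, 0.0196, 0.2189]
tool_rot: [0.001, 0.006, 1.0, -0.001]
wrist_force: [0.2, -0.5, 0.1]
opening: 0.0345
grasp_force: 0.0
```

Run:
```python
from h import *
f=bot.grab_frame('wrist');p,R=tool();print(p,bot.state()['opening'],bot.state()['t'],bot.state()['wrist_force'])
print(fit_tab(f,[.6408,.0205],.009))
im=f['frame'];c=proj(f,[.6408,.0205,.07]).astype(int);print(c)
g=bot.grab_frame('side');print(fit_tab(g,[.6408,.0205],.009),[proj(g,[.6408,.0205,z]).round(1) for z in(.048,.072)],[(b['extent'],b['conf']) for b in bot.boxes_of('screw','side')])
```

```text
[0.62214053 0.01960195 0.21890283] 0.03420744718182865 37.475 [-0.27724014  0.18841201  0.01710743]
(array([ 0.64199858,  0.01966479, -0.01414606]), np.float64(0.7210148806337652))
[322 254]
(array([0.6408, 0.0205, 0.    ]), np.float64(0.0)) [array([366.3, 257.2]), array([366.9, 249.4])] [([363.1, 247.8, 372.9, 264.9], 0.75)]
```

The tab stands upright over the slot at (0.642, 0.020) with yaw −0.014, so the lugs lie along the channel, and the height seen in the side view agrees. The gripper is clear, so I hand the job in.

```bash
python3 -c "
from rig import bot
print(bot.job_done())"
```

```text
the job is handed in; nothing more can be done
None
```

I slid the pin home against the stop, turned the thumbscrew about a quarter turn until its lugs caught under the plate, let go and handed the job in at about 37.5 s; the judge gave no verdict.

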